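# Close a parts case with its hook-in cover

## Task

Close the open grey parts case with the cover that fits it, the smaller of the two aluminium covers. Hook the cover's tongue under the dark lip at one end of the case with the other end still raised, then swing that end down until the cover lies flat on the ledges inside the rim, and let go. Leave the larger cover where it lies.

Things in the scene. Friction and masses are not known exactly. Their poses are not given: they have to be found in the camera images.
- case: Grey open case, fixed. Origin: underside centre; +x to the lip end (away from robot). Inside x -79..79, y -65..65 mm, 6 mm walls, front and sides 52 high. Cover rests on 2 ledges at z 32: x 39..79 and -79..-53. Dark steel lip over the full width of the +x end reaches in to x 51, underside z 55, top 60. Cover is too long to go in flat: tilt it 9 to 25 deg, tongue low, to clear lip and front wall.
- cover: The cover that fits: aluminium plate 140 (x) x 110 (y) x 6 mm, ~0.2 kg, its last 30 mm at +x an 80 mm wide tongue. Black upright grip rib across its top: 12 (x) x 70 (y) mm, 6 to 40 mm above the underside. Origin: underside, below the rib's middle; z up; tongue's end at x +80, front end at x -60. Starts flat on the bench left or right of the case, tongue away from the robot within 20 deg.
- cover_tongue (a point): Middle of the end edge of that cover's tongue, on the underside (80 mm from the cover's origin along its +x).
- big_cover: Larger cover of the same make, does not fit: plate 185 (x) x 145 (y) x 6 mm with a 110 mm wide tongue and the same 40 mm high rib. Origin: underside, below the rib; tongue's end at x +100, front end at x -85. Lies flat on the bench on the other side of the case; to be left alone.
There are look-alikes about, which are no part of the job. What is shaped like the cover but blue is not meant.

How it is judged (in metres and radians):
On the way:
1. the cover's tongue is under the lip while its front end is still raised (x of cover_tongue in the frame of case above 0.055 m and z of cover_tongue in the frame of case between 0.025 and 0.051 m and z of cover in the frame of case above 0.037 m and angle between cover's own z axis and vertical between 0.09 and 0.6 rad and y of cover_tongue in the frame of case between -0.03 and 0.03 m), for 0.1 s.
At the end, for the whole second after the job is handed in: The smaller cover lies flat (within 4 degrees) on the case's ledges (underside within about 5 mm of their height), its tongue's end at least 6 mm under the lip and within 30 mm of the case's centre line, released and at rest (x of cover_tongue in the frame of case between 0.057 and 0.083 m and z of cover_tongue in the frame of case between 0.028 and 0.037 m and z of cover in the frame of case between 0.028 and 0.037 m and angle between cover's own z axis and vertical below 0.07 rad and linear speed of cover below 0.02 m/s and y of cover_tongue in the frame of case between -0.03 and 0.03 m); the robot touches nothing.
It fails at once if the larger cover is shifted by more than 30 mm (distance of big_cover from where it was at the start of the episode above 0.03 m).
It also fails if it takes over 42 s, if anything falls off the work surface, if the arm or the gripper's body presses on something with over 40 N, if the wrist force passes 120 N, or if a joint passes its speed limit or range.

## Robot

A 6-joint arm with a two-finger parallel gripper is mounted at the origin on a cart in front of the work surface, level with it; the furniture and walls round the work are solid. World frame = base frame: x ahead of the robot, y to its left, z up, the work surface at z = 0. Lengths are in mm, angles in rad, forces in N, time in s.
With the tool pointing down it reaches from about 350 to 725 mm from the base axis. Payload 6 kg.
Tool frame: the origin (TCP) lies on the centre line of the jaws, within the pads' length; the fingertips stand ahead of it and the grasp point (between the pads) lies 5 mm behind it (tip_reach is the z of the fingertips in the tool frame, in mm); z points along the fingers, y is the line along which they close (so a half turn about z gives the same grasp; the last joint's range is limited). The gripper opens to 85 mm and grips with 20 to 120 N. Pads are 22 mm wide; open, the fingers measure 114 mm over their backs; the gripper's body (76 mm by 85 mm) begins 54 mm behind the grasp point. The pads swing forward as they close: fully open they stand 13 mm farther back than shut.
Start: joints at [-0.859, 0.04, 0.085, 0, -1.615, -0.334], TCP at [221.332, -557.66, 224.061] pointing down, gripper open.
Joint ranges: [-2.56, 2.56], [-1.29, 2.01], [-1.08, 1.49], [-3.29, 1.98], [-2.81, -0.18], [-2.99, 2.99]. Speed limits (rad/s): [2.57, 2.57, 3.01, 3.14, 3.14, 3.14].

## Interface

Orientations are given as a unit quaternion [w, x, y, z].
In Python, from bench import * gives the robot as it stands.
- The arm moves only by the tool apply_moves, never from a script. Its argument "rows" is a list that holds one entry, the list of rows, each a list of 5 numbers: the shift along the world's x, y, z in cm, then the turn about the world's z in degrees, then the finger opening in cm, from 0 to 8.54. A call has exactly 5 rows; each row shifts and turns the commanded pose from where the row before left it; what a row does not reach is not made up. A row lasts 1/12 s, in which the tool goes at most 41.7 mm and 7.16 degrees, less where a joint would pass 70% of its speed; a pose out of reach is approached as far as the arm can. A call with a gripper value outside its range is refused whole. The fingers move at their own pace and stop on an object; "newtons" is the grip in N (left out, the last holds). Time passes only in rows, so rows that do not move let the fingers close, or fill a call up. It gives the time, the measured TCP pose, the force, the opening and the grip force at its end, in the units of the state.
- read_state(): the state, without advancing time (a new reading comes with each control period).
- get_image(name): name is "scene" or "top" or "wrist"; returns a dict with "image" (420x560x3 uint8, red, green, blue), "fovy" (degrees; the focal length in pixels is half the picture's height over the tangent of half this angle, whatever the lens; pixels are square), "cx", "cy" (the principal point, pixels), "rvec" (rotation vector, rad) and "tvec" (3), from world to camera coordinates, as OpenCV has them. Camera axes: x right, y down, z forward; pixel columns grow to the right and rows downward; lengths in mm; the calibration is good to about 2 mm. A picture is of the moment at which its call begins. There is no depth.
- close_job(): hands the job in; it is judged then, once.
The state is a dict: "time": time; "joint_pos": joint angles; "joint_vel": joint speeds; "joint_torque": joint torques, N m; "position": TCP position; "tool_rot": TCP orientation; "contact_force": force on the tool from outside, world axes, zero at the start; "ft_torque": the same for the moment, N m; "finger_gap": finger opening in mm; "gripper_force": force on a finger pad.
Only numpy, scipy, OpenCV 4.12 (cv2) and the standard library are available. Lean on these libraries where they do the work, as an engineer would, in place of code of your own. Each camera call takes 0.05 s, during which the arm holds its last target. There are 200 camera calls.

## Working session

There is one attempt and no reset: what is moved stays moved. The work goes in short steps, Python scripts to look and compute and a tool call to move; the robot and the scene stay as the last step left them, time stands still between calls to the robot, and variables do not carry over. Pictures are saved under pics/ and viewed, at most 10 in all, crops included, and the job is handed in when it is done.

Besides the shell and the picture viewer there is one more tool, called after "Emit:" as name(argument=value, ...) on one line, values as JSON. apply_moves: Moves the arm, as the interface text tells. Its arguments: {"type":"object","properties":{"rows":{"type":"array","items":{"type":"array","items":{"type":"array","items":{"type":"number"}}}},"newtons":{"type":"number"}},"required":["rows"]}

```bash
mkdir -p pics; ls; cat > h.py <<'E'
from bench import *
import numpy as np, cv2
def cam(n):
    d=get_image(n); im=d["image"]; h=im.shape[0]
    f=h/2/np.tan(np.radians(d["fovy"])/2)
    K=np.array([[f,0,d["cx"]],[0,f,d["cy"]],[0,0,1.]])
    R=cv2.Rodrigues(np.array(d["rvec"],float))[0]; t=np.array(d["tvec"],float).ravel()
    return im,K,R,t
def ray(c,u,v,z):
    im,K,R,t=c; o=-R.T@t; d=R.T@np.linalg.inv(K)@np.array([u,v,1.])
    return o+d*(z-o[2])/d[2]
def save(im,n): cv2.imwrite("pics/"+n,cv2.cvtColor(im,cv2.COLOR_RGB2BGR))
E
python3 - <<'E'
from h import *
import pickle
c=cam("top"); s=cam("scene"); save(c[0],"top0.png"); save(s[0],"scene0.png")
pickle.dump((c,s),open("c0.pkl","wb"))
st=read_state(); print(st); 
for x in(c,s): print(-x[2].T@x[3])
E
```

```text
pics
{'time': 0.1, 'joint_pos': array([-8.59317592e-01,  4.07513652e-02,  8.39219522e-02, -4.16153461e-04,
       -1.61544223e+00, -3.33680077e-01]), 'joint_vel': array([-0.00054598, -0.00196747,  0.00112672,  0.00024518, -0.0024935 ,
       -0.0004658 ]), 'joint_torque': array([-5.24542949e-03, -3.69346547e+01,  3.48280621e+01,  6.95165277e+00,
       -4.59219591e-03, -4.58262377e-06]), 'position': array([ 221.28578399, -557.39572965,  223.18358048]), 'tool_rot': array([-1.88046041e-04, -1.87786833e-01,  9.82209508e-01,  7.42961338e-04]), 'contact_force': array([ 0.43957577,  0.77424372, -0.41842345]), 'ft_torque': array([-0.03071643,  0.00645206, -0.01304883]), 'gripper_force': 0.0, 'finger_gap': 84.80895197165042}
[ 338.11941604  -83.36659573 1442.67149945]
[-541.87992336 1057.76615182  876.02015987]
```

View pics/top0.png

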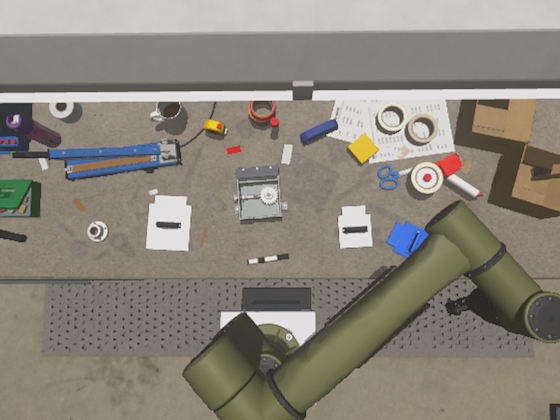

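View pics/scene0.png

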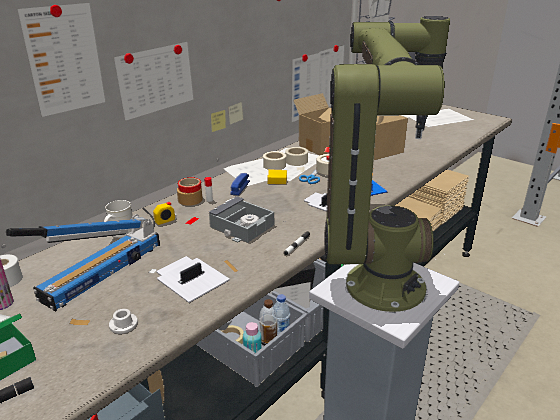

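The top view shows the case at (260,193), with its dark lip at the top edge. The big cover is at (169,222), the small one at (355,227), and the blue look-alike is beside it at (408,238). The moves can't tilt the tool, so I'll grip the rib at its ends (closing along y) and tilt the cover by pressing its front end on the case's front wall.

```bash
python3 - <<'E'
from h import *
import pickle
c,s=pickle.load(open("c0.pkl","rb"))
im=c[0]
def rect(mask,roi,z,name):
    x0,y0,x1,y1=roi; m=np.zeros(mask.shape,np.uint8); m[y0:y1,x0:x1]=mask[y0:y1,x0:x1]
    cs=cv2.findContours(m,cv2.RETR_EXTERNAL,cv2.CHAIN_APPROX_NONE)[0]
    k=max(cs,key=cv2.contourArea)
    P=np.array([ray(c,u,v,z)[:2] for u,v in k[:,0]],np.float32)
    r=cv2.minAreaRect(P); print(name,np.round(r[0],1),np.round(r[1],1),round(r[2],1),"bbox",cv2.boundingRect(k))
    return P
mn=im.min(2).astype(int); mx=im.max(2).astype(int)
for n,roi in(("small",(330,195,380,260)),("big",(140,185,200,260))):
    rect(((mn>190)*255).astype(np.uint8),roi,6,n+" plate")
    rect(((mx<60)*255).astype(np.uint8),roi,40,n+" rib")
crop=cv2.resize(im[155:260,225:385],None,fx=5,fy=5,interpolation=cv2.INTER_CUBIC)
save(crop,"crop0.png")
E
```

```text
small plate [ 434.5 -291.3] [138.2 108.3] 3.2 bbox (338, 205, 34, 43)
small rib [ 415.4 -279.2] [46.  0.] 89.8 bbox (345, 231, 15, 1)
big plate [450.  338.9] [142.9 183.2] 86.8 bbox (146, 195, 45, 56)Traceback (most recent call last):
  File "<stdin>", line 15, in <module>
  File "<stdin>", line 8, in rect
ValueError: max() iterable argument is empty
```

```bash
python3 - <<'E'
from h import *
import pickle
c,s=pickle.load(open("c0.pkl","rb"))
save(cv2.resize(c[0][155:260,225:385],None,fx=5,fy=5,interpolation=cv2.INTER_CUBIC),"crop0.png")
E
```

```text
(no output)
```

View pics/crop0.png

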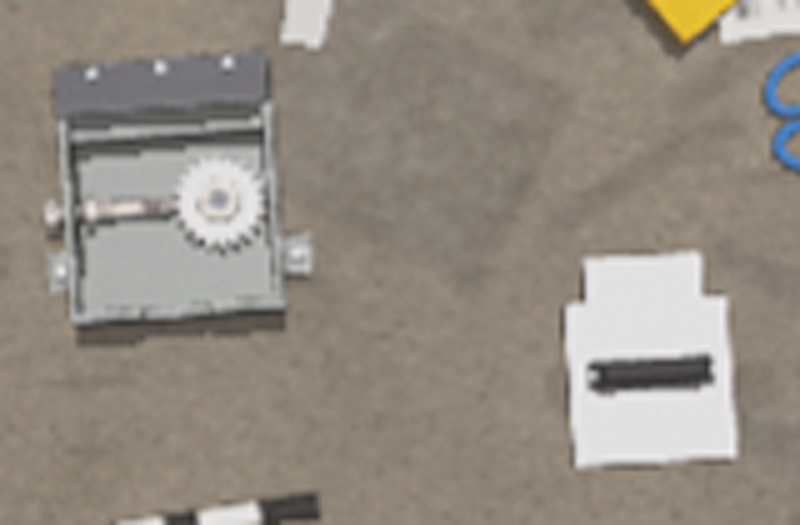

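The crop shows the lip corners at (53,70), (266,53), (270,103), (56,118), and the front wall's outer edge running from (73,322) to (285,312). A gear sits inside near (220,200). The small cover's tongue points up, and its rib is at (650,373).

```bash
python3 - <<'E'
from h import *
import pickle
c,s=pickle.load(open("c0.pkl","rb"))
p=lambda u,v,z: ray(c,(u+.5)/5-.5+225,(v+.5)/5-.5+155,z)[:2]
lip=[p(53,70,60),p(266,53,60),p(270,103,60),p(56,118,60)]; fr=[p(73,322,52),p(285,312,52)]
print(np.round(lip,1),np.round(fr,1),"gear",p(220,200,30), "rib",[p(*q,40) for q in((590,378),(713,370))])
r=lambda a,b:np.degrees(np.arctan2(-(b-a)[0],(b-a)[1]))
for a,b in((lip[1],lip[0]),(lip[2],lip[3]),(fr[1],fr[0])): print("yaw",r(a,b),np.linalg.norm(a-b))
m=lambda a,b:(a+b)/2
F=m(*fr);L=m(lip[0],lip[1]);I=m(lip[2],lip[3]);print(F,L,I)
d=L-F;print("axis yaw",np.degrees(np.arctan2(d[1],d[0])),np.linalg.norm(d),"I at",-85+np.linalg.norm(I-F),"centre",(F+L)/2)
import bench; print([n for n in dir(bench) if not n.startswith("_")])
E
```

```text
[[622.2 105.4]
 [632.7 -35.5]
 [599.3 -38.1]
 [590.  103.2]] [[455.6  91.9]
 [461.6 -47.6]] gear [539.17207567  -3.49763762] rib [array([ 418.17379132, -248.33073831]), array([ 423.16739256, -329.29519014])]
yaw 4.289305591794219 141.31670228191308
yaw 3.7403857388686768 141.5826898900378
yaw 2.4814309267414627 139.63573825108048
[458.57653054  22.18919089] [627.4442567   34.95909551] [594.63197824  32.53021515]
axis yaw 4.32451927407967 169.34987275471744 I at 51.44787147651323 centre [543.01039362  28.5741432 ]
['Unreachable', 'close_job', 'get_image', 'read_state', 'tip_reach']
```

Emit:
apply_moves(rows=[[[2,2.65,0,-1.8,8.5],[2,2.65,0,-1.8,8.5],[2,2.65,0,-1.8,8.5],[2,2.65,0,-1.8,8.5],[2,2.65,0,-1.8,8.5]]], newtons=30)

```text
time: 0.52
position: [321.8, -423.7, 223.6]
tool_rot: [-0.0, -0.109, 0.994, 0.0]
contact_force: [0.8, 0.9, 0.2]
finger_gap: 84.8
gripper_force: 0.0
```

Emit:
apply_moves(rows=[[[2,2.65,0,-1.8,8.5],[2,2.65,0,-1.8,8.5],[2,2.65,0,-1.8,8.5],[2,2.65,0,-1.8,8.5],[0,0,0,0,8.5]]])

```text
time: 0.93
position: [403.8, -315.5, 223.4]
tool_rot: [0.0, -0.049, 0.999, 0.001]
contact_force: [0.1, -2.3, 0.5]
finger_gap: 85.3
gripper_force: 0.0
```

```bash
cat >> h.py <<'E'
def pose():
    st=read_state(); w,x,y,z=st["tool_rot"]; from scipy.spatial.transform import Rotation as Ro
    a=Ro.from_quat([x,y,z,w]).as_matrix()[:,1]
    print("t",round(st["time"],2),"pos",np.round(st["position"],1),"yang",round(np.degrees(np.arctan2(a[1],a[0])),2),"F",np.round(st["contact_force"],1),"gap",round(st["finger_gap"],1),round(st["gripper_force"],1))
    return st
E
python3 - <<'E'
from h import *
pose(); print(tip_reach)
c=cam("wrist"); save(c[0],"w1.png"); print(-c[2].T@c[3])
import pickle; pickle.dump(c,open("w1.pkl","wb"))
E
```

```text
t 0.93 pos [ 403.8 -315.5  223.4] yang 95.61 F [ 0.1 -2.3  0.5] gap 85.3 0.0
14.0
[ 328.02958083 -323.9265335   373.67810905]
```

View pics/w1.png

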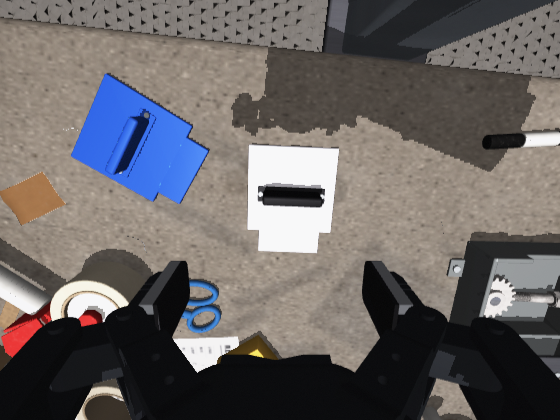

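The wrist view shows the white cover at (290,200), with its rib from (260,190) to (325,198) and its tongue pointing down in the image, away from the robot. The fingers are at the bottom.

```bash
python3 - <<'E'
from h import *
import pickle
c=pickle.load(open("w1.pkl","rb")); im=c[0]
m=((im.min(2)>200)*255).astype(np.uint8); roi=np.zeros_like(m); roi[135:262,235:350]=m[135:262,235:350]
k=max(cv2.findContours(roi,cv2.RETR_EXTERNAL,cv2.CHAIN_APPROX_NONE)[0],key=cv2.contourArea)
P=np.array([ray(c,u,v,6)[:2] for u,v in k[:,0]],np.float32); r=cv2.minAreaRect(P); print(r)
mm=((im.max(2)<70)*255).astype(np.uint8); roi[:]=0; roi[150:230,252:335]=mm[150:230,252:335]
k=max(cv2.findContours(roi,cv2.RETR_EXTERNAL,cv2.CHAIN_APPROX_NONE)[0],key=cv2.contourArea)
print(cv2.boundingRect(k),[np.round(ray(c,u,v,40)[:2],1) for u,v in((258,187),(325,190))])
E
```

```text
((433.57196044921875, -294.2801818847656), (139.18896484375, 109.10643768310547), 3.1389007568359375)
(261, 186, 64, 21) [array([ 409.7, -335.6]), array([ 405.7, -259. ])]
```

Emit:
apply_moves(rows=[[[1,1.1,-2,-1.2,8.5],[1,1.1,-3,-1.2,8.5],[0,0,-4,0,8.5],[0,0,-4,0,8.5],[0,0,-1,0,8.5]]])

```text
time: 1.4
position: [417.6, -295.7, 76.7]
tool_rot: [-0.005, -0.026, 1.0, 0.003]
contact_force: [-0.6, -0.0, -0.4]
finger_gap: 84.9
gripper_force: 0.0
```

Emit:
apply_moves(rows=[[[0,0,0,0,8.5],[0,0,0,0,8.5],[0,0,0,0,8.5],[0,0,0,0,8.5],[0,0,0,0,8.5]]])

```text
time: 1.82
position: [422.3, -297.7, 86.3]
tool_rot: [0.002, -0.026, 1.0, -0.001]
contact_force: [0.6, 0.1, -0.5]
finger_gap: 85.2
gripper_force: 0.0
```

```bash
python3 - <<'E'
from h import *
pose()
c=cam("wrist"); save(c[0],"w2.png")
import pickle; pickle.dump(c,open("w2.pkl","wb"))
E
```

```text
t 1.82 pos [ 422.3 -297.7   86.3] yang 93.04 F [ 0.6  0.1 -0.5] gap 85.2 0.0
```

View pics/w2.png

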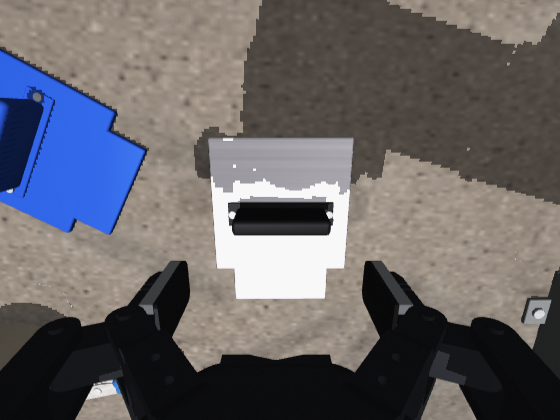

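The wrist view shows the rib centred at column 281 and square to the fingers, which are at 187 and 364. I'll shift slightly, descend and grip.

Emit:
apply_moves(rows=[[[0.2,0.4,-2,0,8.5],[0,0,-2,0,8.5],[0,0,-1.5,0,8.5],[0,0,-0.5,0,8.5],[0,0,0,0,8.5]]])

```text
time: 2.28
position: [422.7, -293.0, 23.3]
tool_rot: [-0.001, -0.027, 1.0, 0.0]
contact_force: [0.9, 0.4, -0.1]
finger_gap: 85.1
gripper_force: 0.0
```

Emit:
apply_moves(rows=[[[0,0,0,0,8.5],[0,0,0,0,6],[0,0,0,0,6],[0,0,0,0,6],[0,0,0,0,6]]])

```text
time: 2.7
position: [425.2, -294.3, 27.8]
tool_rot: [0.002, -0.027, 1.0, -0.002]
contact_force: [-0.8, 0.8, 10.7]
finger_gap: 60.2
gripper_force: 5.0
```

Emit:
apply_moves(rows=[[[0,0,0,0,6],[0,0,0,0,6],[0,0,0,0,6],[0,0,0,0,6],[0,0,0,0,6]]])

```text
time: 3.12
position: [425.2, -294.3, 27.8]
tool_rot: [0.002, -0.027, 1.0, -0.002]
contact_force: [-0.9, 0.8, 9.4]
finger_gap: 59.5
gripper_force: 4.9
```

```bash
python3 - <<'E'
from h import *
pose()
c=cam("wrist"); s=cam("scene"); t=cam("top")
a=c[0]; b=cv2.resize(t[0][150:300,280:480],(560,420))
save(cv2.resize(np.hstack([a,b]),(800,300)),"g1.png")
E
```

```text
t 3.12 pos [ 425.2 -294.3   27.8] yang 93.08 F [-0.9  0.8  9.4] gap 59.5 4.9
```

View pics/g1.png

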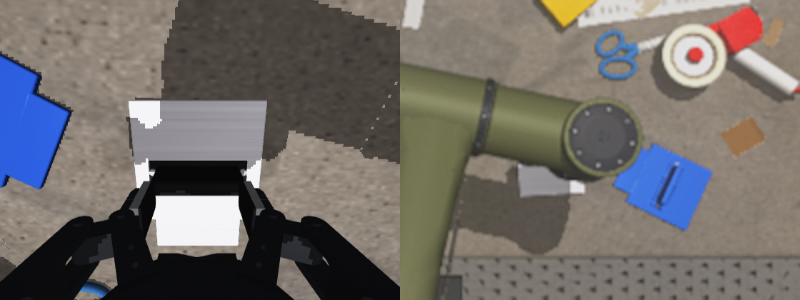

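The fingers are at a 60 mm gap and appear slightly ahead (tongue side) of the rib. I'll look closer before doing anything more.

```bash
python3 - <<'E'
from h import *
c=cam("wrist"); im,K,R,t=c
im=im.copy()
pr=lambda X:(K@(R@np.array(X,float)+t))
for X in([425,-294,40],[425,-294,30],[425,-264,30],[425,-324,30]):
    q=pr(X); print(X,np.round(q[:2]/q[2]))
a=im[120:400,140:420]; g=np.clip((a/255.)**0.5*255,0,255).astype(np.uint8)
save(cv2.resize(g,(600,600),interpolation=cv2.INTER_CUBIC),"g2.png")
E
```

```text
[425, -294, 40] [278. 268.]
[425, -294, 30] [278. 259.]
[425, -264, 30] [332. 262.]
[425, -324, 30] [223. 256.]
```

View pics/g2.png

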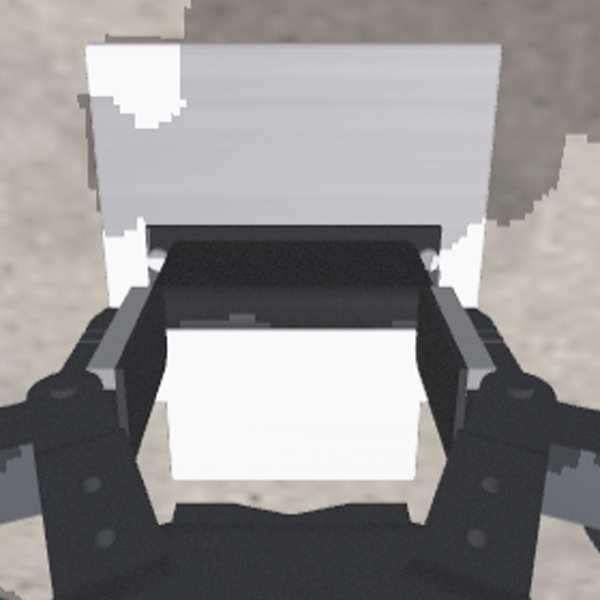

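The pads are at the rib's ends, and the rib tapers toward its top, so the 6 cm command just reaches it. I'll close further.

Emit:
apply_moves(rows=[[[0,0,0,0,4.5],[0,0,0,0,4.5],[0,0,0,0,4.5],[0,0,0,0,4.5],[0,0,0,0,4.5]]], newtons=35)

```text
time: 3.73
position: [427.0, -294.9, 30.6]
tool_rot: [0.004, -0.027, 1.0, -0.003]
contact_force: [-1.0, 3.3, 20.0]
finger_gap: 45.3
gripper_force: 10.0
```

```bash
python3 - <<'E'
from h import *
c=cam("wrist"); im=c[0]; pose()
col=im[:,280].astype(int).mean(1); print([int(v) for v in col[130:300:2]])
for r,z in((140,6),(225,6),(233,40),(253,40),(273,40),(273,6),(343,6)): print(r,z,np.round(ray(c,280,r,z),1))
E
```

```text
t 3.78 pos [ 427.  -294.8   30.6] yang 93.12 F [-1.   3.8 20.2] gap 45.5 10.0
[82, 79, 73, 95, 156, 170, 172, 173, 177, 180, 177, 173, 170, 170, 170, 172, 166, 166, 170, 174, 175, 173, 174, 171, 169, 169, 171, 172, 170, 172, 172, 172, 172, 171, 172, 174, 177, 176, 173, 169, 168, 169, 168, 169, 170, 67, 18, 18, 18, 8, 10, 10, 10, 9, 7, 10, 10, 9, 9, 11, 14, 16, 18, 20, 17, 18, 16, 17, 15, 182, 251, 251, 251, 252, 251, 251, 251, 252, 251, 251, 251, 251, 251, 251, 251]
140 6 [ 365.5 -296.7    6. ]
225 6 [ 417.1 -293.6    6. ]
233 40 [ 408.3 -294.4   40. ]
253 40 [ 419.4 -293.7   40. ]
273 40 [ 431. -293.   40.]
273 6 [ 450.8 -291.6    6. ]
343 6 [ 507.  -288.2    6. ]
```

```bash
python3 - <<'E'
from h import *
c=cam("wrist"); a=c[0][200:400,150:410]; g=np.clip((a/255.)**0.4*255,0,255).astype(np.uint8)
save(cv2.resize(g,(780,600),interpolation=cv2.INTER_CUBIC),"g3.png")
E
```

```text
(no output)
```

View pics/g3.png

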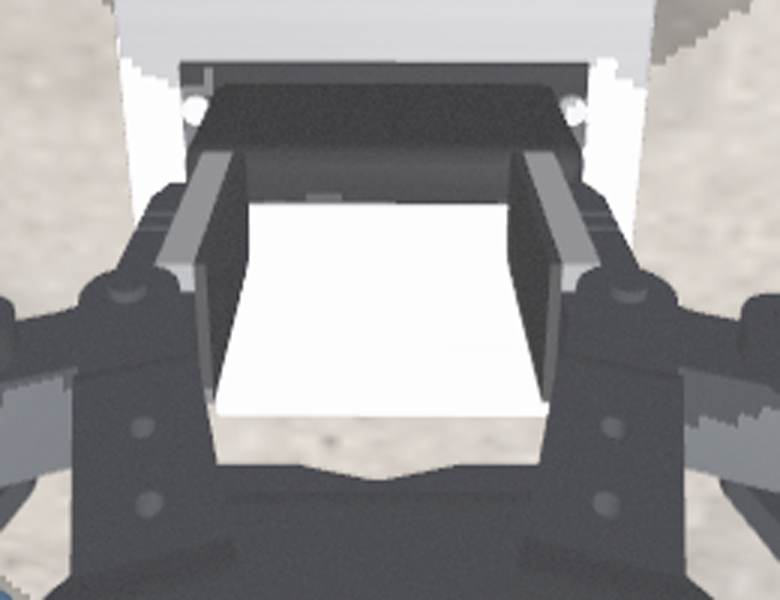

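```bash
python3 - <<'E'
from h import *
c=cam("wrist"); im,K,R,t=c; st=pose(); print(K[0,0], "cam",-R.T@t)
for u,v in((228,250),(323,250)):
  for z in(10,20,30,40,50): print(u,z,np.round(ray(c,u,v,z),1))
print(st["joint_torque"].round(1), st["joint_pos"].round(3), tip_reach)
E
```

```text
t 3.88 pos [ 427.  -294.9   30.6] yang 93.13 F [-1.3  3.1 19.4] gap 44.8 10.0
300.4037305145107 cam [ 349.6797839  -299.07424845  180.24196944]
228 10 [ 434.1 -325.1   10. ]
228 20 [ 429.2 -323.6   20. ]
228 30 [ 424.2 -322.1   30. ]
228 40 [ 419.2 -320.5   40. ]
228 50 [ 414.3 -319.    50. ]
323 10 [ 430.7 -266.    10. ]
323 20 [ 425.9 -267.9   20. ]
323 30 [ 421.2 -269.9   30. ]
323 40 [ 416.4 -271.8   40. ]
323 50 [ 411.7 -273.7   50. ]
[ -1.  -17.8  24.    4.4   0.9  -0. ] [-0.214 -0.124 -0.431  0.003 -1.254 -1.303] 14.0
```

The pad tips hide the rib's upper edge, and casting rays puts them at about rib-top height. They have slid over the top of the rib, so I need to be lower. I'll open, then feel downward.

Emit:
apply_moves(rows=[[[0,0,2,0,8.5],[0,0,0,0,8.5],[0,0,0,0,8.5],[0,0,0,0,8.5],[0,0,0,0,8.5]]])

```text
time: 4.3
position: [423.0, -293.0, 43.5]
tool_rot: [-0.0, -0.027, 1.0, 0.0]
contact_force: [-0.2, -0.9, -0.1]
finger_gap: 84.9
gripper_force: 0.0
```

Emit:
apply_moves(rows=[[[0,0,-1.5,0,8.5],[0,0,-0.5,0,8.5],[0,0,-0.4,0,8.5],[0,0,0,0,8.5],[0,0,0,0,8.5]]])

```text
time: 4.72
position: [423.2, -293.2, 20.0]
tool_rot: [-0.0, -0.027, 1.0, 0.0]
contact_force: [0.3, 0.1, 0.5]
finger_gap: 84.6
gripper_force: 0.0
```

```bash
python3 - <<'E'
from h import *
st=pose(); c=cam("wrist"); import pickle; pickle.dump(c,open("w4.pkl","wb"))
im=c[0]; m=((im.min(2)>200)*255).astype(np.uint8)
for v in(230,245,260): print(v,"".join('#' if x<70 else '.' for x in im[v,150:410:3].mean(1)))
w=pickle.load(open("w2.pkl","rb"))
for v in(255,262,270,290): print(v,"".join('#' if x<70 else '.' for x in w[0][v,150:410:3].mean(1)))
E
```

```text
t 4.72 pos [ 423.2 -293.2   20. ] yang 93.05 F [0.3 0.1 0.5] gap 84.6 0.0
230 .........................................................................###...........
245 ..................#############################################..#.....................
260 ...................##############################################......................
255 .......................................................................................
262 .......######...........................................................######.........
270 .....########...........................................................########.......
290 ##############.........................................................################
```

Emit:
apply_moves(rows=[[[0,0,-0.3,0,8.5],[0,0,-0.2,0,8.5],[0,0,-0.2,0,8.5],[0,0,0,0,8.5],[0,0,0,0,8.5]]])

```text
time: 5.18
position: [423.2, -293.1, 12.9]
tool_rot: [-0.0, -0.027, 1.0, 0.0]
contact_force: [0.0, -0.2, 0.1]
finger_gap: 84.8
gripper_force: 0.0
```

Emit:
apply_moves(rows=[[[0,0,0,0,6.4],[0,0,0,0,6.4],[0,0,0,0,6.4],[0,0,0,0,6.4],[0,0,0,0,6.4]]], newtons=30)

```text
time: 5.6
position: [423.6, -293.3, 13.5]
tool_rot: [0.0, -0.027, 1.0, -0.0]
contact_force: [-0.8, 0.3, 3.4]
finger_gap: 68.6
gripper_force: 35.1
```

Gripped, with a 68.6 mm gap at 35 N. Now I'll lift and carry it to a point over the case, set back from the lip.

Emit:
apply_moves(rows=[[[0,0,0.5,0,6.4],[0,0,1.5,0,6.4],[0,0,2,0,6.4],[0,0,2,0,6.4],[0,0,2,0,6.4]]])

```text
time: 6.02
position: [422.6, -292.7, 93.0]
tool_rot: [-0.001, -0.027, 1.0, 0.001]
contact_force: [0.6, 0.5, -2.7]
finger_gap: 68.7
gripper_force: 35.2
```

Emit:
apply_moves(rows=[[[0.3,1.2,0.5,0.2,6.4],[0.5,2.4,0,0.2,6.4],[0.8,3.4,0,0.2,6.4],[0.8,3.4,0,0.2,6.4],[0.8,3.4,0,0,6.4]]])

```text
time: 6.43
position: [454.7, -153.6, 97.3]
tool_rot: [-0.001, -0.033, 0.999, 0.0]
contact_force: [1.1, 0.7, -2.5]
finger_gap: 68.8
gripper_force: 35.2
```

Emit:
apply_moves(rows=[[[0.8,3.4,0,0,6.4],[0.8,3.4,0,0,6.4],[0.8,3.4,0,0,6.4],[0.8,3.4,0,0,6.4],[0.4,2,0,0,6.4]]])

```text
time: 6.85
position: [491.1, 3.8, 97.3]
tool_rot: [-0.001, -0.034, 0.999, 0.0]
contact_force: [-0.4, 0.1, -3.9]
finger_gap: 68.7
gripper_force: 35.3
```

Emit:
apply_moves(rows=[[[0.4,1.4,0,0,6.4],[0.3,1.1,0,0,6.4],[0,0,0,0,6.4],[0,0,0,0,6.4],[0,0,0,0,6.4]]])

```text
time: 7.27
position: [498.1, 25.0, 97.8]
tool_rot: [-0.0, -0.033, 0.999, -0.0]
contact_force: [-0.3, -0.3, -2.3]
finger_gap: 69.3
gripper_force: 35.3
```

```bash
python3 - <<'E'
from h import *
pose(); c=cam("wrist"); s=cam("scene"); import pickle; pickle.dump((c,s),open("w5.pkl","wb"))
b=cv2.resize(s[0][150:270,160:320],(560,420),interpolation=cv2.INTER_CUBIC)
save(cv2.resize(np.hstack([c[0],b]),(800,300)),"g5.png")
E
```

```text
t 7.27 pos [498.1  25.   97.8] yang 93.79 F [-0.3 -0.3 -2.3] gap 69.3 35.3
```

View pics/g5.png

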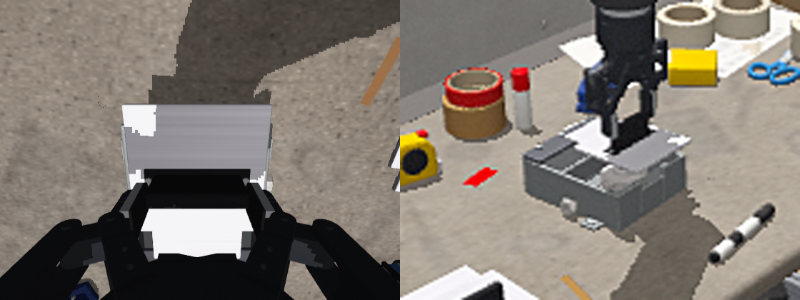

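The cover is held flat and centred above the case, with its front end overhanging the front wall. I'll press down so the wall tilts it.

Emit:
apply_moves(rows=[[[0,0,-1.5,0,6.4],[0,0,-1.0,0,6.4],[0,0,-0.5,0,6.4],[0,0,0,0,6.4],[0,0,0,0,6.4]]], newtons=25)

```text
time: 7.78
position: [498.2, 25.4, 68.0]
tool_rot: [-0.0, -0.033, 0.999, -0.0]
contact_force: [-0.4, -0.9, -1.6]
finger_gap: 68.5
gripper_force: 35.3
```

Emit:
apply_moves(rows=[[[0,0,-0.4,0,6.4],[0,0,-0.4,0,6.4],[0,0,-0.3,0,6.4],[0,0,0,0,6.4],[0,0,0,0,6.4]]])

```text
time: 8.2
position: [501.9, 26.1, 61.0]
tool_rot: [0.005, -0.034, 0.999, 0.0]
contact_force: [5.8, -0.7, 6.4]
finger_gap: 69.1
gripper_force: 37.0
```

```bash
cat >> h.py <<'E'
def cover(c,tcp,show=True):
    # front edge of the white plate in the wrist view -> angle about the grasp axis
    im,K,R,t=c; o=-R.T@t
    best=[]
    for u in range(240,321,8):
        g=cv2.GaussianBlur(im,(1,3),0)[:,u].astype(int).min(1)
        w=[v for v in range(60,260) if g[v:v+12].min()>135]
        if w: best.append((u,w[0]))
    u,v=np.median(best,axis=0); print("edge",best)
    # plane y=tcp y; origin of plate top front edge: 60 behind, h below grasp
    d=R.T@np.linalg.inv(K)@np.array([u,v,1.])
    from scipy.optimize import brentq
    P=np.array(tcp,float)+[0,0,5]; hz=18.; 
    def f(th):
        s,cc=np.sin(th),np.cos(th)
        X=P[0]-60*cc-(hz-6)*s; Z=P[2]+60*s-(hz-6)*cc
        q=o+d*(Z-o[2])/d[2]; return q[0]-X
    a=np.linspace(-.3,.7,101); F=[f(x) for x in a]
    print([round(np.degrees(brentq(f,a[i],a[i+1])),1) for i in range(100) if F[i]*F[i+1]<0])
E
python3 - <<'E'
from h import *
import pickle
c0=pickle.load(open("w5.pkl","rb"))[0]; cover(c0,[498.1,25,97.8])
st=pose(); c=cam("wrist"); cover(c,st["position"])
E
```

```text
edge [(240, 148), (248, 148), (256, 148), (264, 148), (272, 148), (280, 148), (288, 148), (296, 148), (304, 148), (312, 148), (320, 148)]
[np.float64(-6.2), np.float64(16.7)]
t 8.2 pos [501.9  26.1  61. ] yang 93.9 F [ 5.8 -0.7  6.4] gap 69.1 37.0
edge [(240, 142), (248, 142), (256, 142), (264, 142), (272, 142), (280, 142), (288, 142), (296, 142), (304, 142), (312, 142), (320, 142)]
[]
```

```bash
cat >> h.py <<'E'
def width(c):
    im=c[0]; g=im.astype(int).min(2); out=[]
    sat=im.astype(int).max(2)-g
    v0=next(v for v in range(60,260) if g[v:v+12,280].min()>135)
    for v in range(v0+2,v0+30,6):
        ok=(g[v]>135)&(sat[v]<14); u=280; l=r=u
        while l>0 and ok[l-1]: l-=1
        while r<559 and ok[r+1]: r+=1
        out.append((v,l,r,r-l+1))
    K=c[1]; print(out); return v0,out
E
python3 - <<'E'
from h import *
import pickle
width(pickle.load(open("w5.pkl","rb"))[0]); c=cam("wrist"); v,o=width(c)
im,K,R,t=c; s=pose()
# 3D of front top edge from width 110
d=np.linalg.inv(K)@np.array([280,v,1.]); Z=K[0,0]*110/(o[0][3])
print("edge",(R.T@(d*Z-t)).round(1))
E
```

```text
[(150, 171, 379, 209), (156, 171, 379, 209), (162, 172, 379, 208), (168, 172, 377, 206), (174, 173, 377, 205)]
[(144, 165, 386, 222), (150, 165, 385, 221), (156, 166, 384, 219), (162, 167, 383, 217), (168, 168, 382, 215)]
t 8.3 pos [501.9  26.2  61. ] yang 93.9 F [ 4.8 -1.   5.2] gap 69.0 37.0
edge [439.4  23.3  59. ]
```

Emit:
apply_moves(rows=[[[-0.2,0,-0.3,0,6.4],[-0.2,0,-0.3,0,6.4],[-0.1,0,-0.2,0,6.4],[0,0,0,0,6.4],[0,0,0,0,6.4]]], newtons=20)

```text
time: 8.72
position: [499.9, 26.8, 55.8]
tool_rot: [0.009, -0.034, 0.999, 0.001]
contact_force: [11.0, -0.8, 12.4]
finger_gap: 69.0
gripper_force: 39.5
```

```bash
cat >> h.py <<'E'
def tilt(c):
    v,o=width(c); w=np.median([x[3] for x in o[:1]]); Z=300.4*110/w
    print("rise",round((158.1-Z)/.945,1),"deg",round(np.degrees(np.arcsin((158.1-Z)/.945/60)),1))
E
python3 - <<'E'
from h import *
s=pose(); c=cam("wrist"); tilt(c)
E
```

```text
t 8.72 pos [499.9  26.8  55.8] yang 93.94 F [11.  -0.8 12.4] gap 69.0 39.5
[(145, 156, 393, 238), (151, 157, 391, 235), (157, 158, 390, 233), (163, 160, 389, 230), (169, 161, 388, 228)]
rise 20.4 deg 19.9
```

Emit:
apply_moves(rows=[[[0,0,1,0,6.4],[0,0,1,0,6.4],[0,0,1,0,6.4],[0,0,0,0,6.4],[0,0,0,0,6.4]]])

```text
time: 9.18
position: [493.4, 26.0, 79.3]
tool_rot: [0.0, -0.034, 0.999, 0.0]
contact_force: [-0.3, 0.1, -3.4]
finger_gap: 68.3
gripper_force: 38.1
```

```bash
python3 - <<'E'
from h import *
s=pose(); c=cam("wrist"); tilt(c)
E
```

```text
t 9.18 pos [493.4  26.   79.3] yang 93.84 F [-0.3  0.1 -3.4] gap 68.3 38.1
[(145, 158, 391, 234), (151, 159, 390, 232), (157, 160, 389, 230), (163, 161, 388, 228), (169, 163, 386, 224)]
rise 17.9 deg 17.3
```

The cover is held at about 17° with the tongue low. I'll lower slightly and slide the tongue under the lip.

Emit:
apply_moves(rows=[[[0,0,-0.7,0,6.4],[0.5,0,0,0,6.4],[1,0.1,0,0,6.4],[0.5,0,0,0,6.4],[0,0,0,0,6.4]]])

```text
time: 9.65
position: [513.7, 26.7, 71.2]
tool_rot: [-0.001, -0.033, 0.999, -0.0]
contact_force: [-0.6, -0.4, -1.8]
finger_gap: 68.9
gripper_force: 38.0
```

Emit:
apply_moves(rows=[[[0.5,0,0,0,6.4],[0.5,0.1,0,0,6.4],[0.5,0,0,0,6.4],[0.5,0.1,0,0,6.4],[0,0,0,0,6.4]]])

```text
time: 10.07
position: [534.1, 28.9, 72.0]
tool_rot: [0.0, -0.033, 0.999, -0.0]
contact_force: [-0.6, 0.2, -2.6]
finger_gap: 68.9
gripper_force: 38.0
```

```bash
python3 - <<'E'
from h import *
s=pose(); c=cam("wrist"); tilt(c)
b=cam("scene"); sc=cv2.resize(b[0][170:250,190:297],(400,300),interpolation=cv2.INTER_CUBIC)
save(np.hstack([cv2.resize(c[0],(400,300)),sc]),"g6.png")
import pickle; pickle.dump((c,b),open("w6.pkl","wb"))
E
```

```text
t 10.07 pos [534.1  28.9  72. ] yang 93.84 F [-0.6  0.2 -2.6] gap 68.9 38.0
[(145, 159, 391, 233), (151, 159, 397, 239), (157, 160, 397, 238), (163, 162, 396, 235), (169, 163, 390, 228)]
rise 17.2 deg 16.7
```

View pics/g6.png

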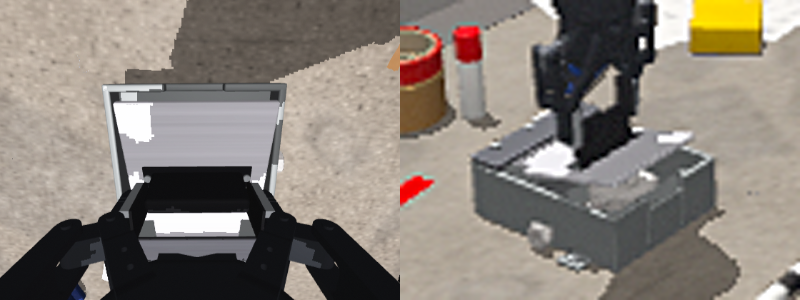

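The wrist view shows the tongue end going under the lip at row ~237, with the front end raised just inside the front wall. The scene view agrees. Now I'll swing it down.

Emit:
apply_moves(rows=[[[0,0,-0.3,0,6.4],[0,0,-0.3,0,6.4],[0,0,-0.3,0,6.4],[0,0,-0.3,0,6.4],[0,0,0,0,6.4]]])

```text
time: 10.58
position: [533.1, 28.8, 59.6]
tool_rot: [-0.0, -0.034, 0.999, -0.0]
contact_force: [0.0, -0.6, -0.8]
finger_gap: 68.8
gripper_force: 38.2
```

```bash
python3 - <<'E'
from h import *
s=pose(); c=cam("wrist"); tilt(c)
E
```

```text
t 10.58 pos [533.1  28.8  59.6] yang 93.85 F [ 0.  -0.6 -0.8] gap 68.8 38.2
[(145, 160, 390, 231), (151, 160, 389, 230), (157, 161, 388, 228), (163, 162, 386, 225), (169, 164, 385, 222)]
rise 15.9 deg 15.4
```

Emit:
apply_moves(rows=[[[0,0,-0.3,0,6.4],[0,0,-0.3,0,6.4],[0,0,-0.3,0,6.4],[0,0,-0.2,0,6.4],[0,0,0,0,6.4]]])

```text
time: 11.05
position: [533.1, 28.8, 48.6]
tool_rot: [-0.0, -0.034, 0.999, -0.0]
contact_force: [-1.7, -0.3, 1.4]
finger_gap: 69.0
gripper_force: 38.6
```

```bash
python3 - <<'E'
from h import *
s=pose(); c=cam("wrist"); tilt(c)
E
```

```text
t 11.05 pos [533.1  28.8  48.6] yang 93.84 F [-1.7 -0.3  1.4] gap 69.0 38.6
[(151, 156, 383, 228), (157, 156, 382, 227), (163, 156, 389, 234), (169, 157, 388, 232), (175, 161, 383, 223)]
rise 13.9 deg 13.4
```

Emit:
apply_moves(rows=[[[0,0,-0.2,0,6.4],[0,0,-0.2,0,6.4],[0,0,-0.2,0,6.4],[0,0,-0.2,0,6.4],[0,0,0,0,6.4]]])

```text
time: 11.52
position: [534.1, 28.8, 43.6]
tool_rot: [0.001, -0.034, 0.999, -0.0]
contact_force: [-8.8, -0.5, 14.1]
finger_gap: 68.8
gripper_force: 40.1
```

```bash
python3 - <<'E'
from h import *
s=pose(); c=cam("wrist"); im,K,R,t=c
g=im.astype(int).mean(2)
print([int(x) for x in g[100:180:2,280]]); 
print([int(x) for x in g[165,140:420:4]])
for v in(140,145,150,155):print(v,ray(c,280,v,38).round(1))
p=R@np.array([533,28,52.])+t;print((K@p/p[2]).round())
C=np.array([543,28.5]);u=np.array([.9976,.0698])
for n,x,z in(("wall in top",-79,52),("front top if tip70",-70,38),("ledge end",-53,32)):
    P=np.array([*(C+u*x),z]);q=K@(R@P+t);print(n,(q/q[2])[:2].round(1))
E
```

```text
t 11.52 pos [534.1  28.8  43.6] yang 93.88 F [-8.8 -0.5 14.1] gap 68.8 40.1
[104, 101, 96, 97, 96, 93, 92, 90, 74, 92, 118, 119, 115, 110, 84, 101, 118, 118, 118, 118, 117, 117, 117, 116, 116, 112, 163, 190, 195, 196, 198, 202, 205, 203, 197, 194, 195, 194, 197, 194]
[47, 46, 48, 104, 222, 222, 224, 225, 254, 254, 254, 254, 254, 254, 254, 254, 254, 254, 254, 199, 197, 198, 198, 198, 199, 198, 200, 200, 201, 201, 201, 201, 202, 203, 203, 204, 204, 204, 205, 205, 206, 206, 207, 207, 207, 208, 209, 209, 209, 209, 210, 210, 212, 212, 210, 211, 211, 212, 212, 213, 173, 113, 111, 217, 48, 48, 48, 43, 215, 211]
140 [470.9  25.9  38. ]
145 [473.4  26.1  38. ]
150 [475.9  26.3  38. ]
155 [478.4  26.5  38. ]
[276. 263.   1.]
wall in top [275.1 127.3]
front top if tip70 [275.2 144.3]
ledge end [275.3 174.8]
```

Nearly flat: the front edge is at row 151, which puts the tongue end near x 73. Releasing.

Emit:
apply_moves(rows=[[[0,0,0.2,0,6.8],[0,0,0.1,0,7.6],[0,0,0,0,8.4],[0,0,0,0,8.4],[0,0,0,0,8.4]]])

```text
time: 11.98
position: [533.1, 28.8, 43.4]
tool_rot: [-0.0, -0.034, 0.999, -0.0]
contact_force: [-0.7, -0.4, -0.1]
finger_gap: 83.8
gripper_force: 0.0
```

```bash
python3 - <<'E'
from h import *
s=pose(); c=cam("wrist"); g=c[0].astype(int).mean(2)
print([int(x) for x in g[130:180:2,280]]); print([int(x) for x in g[165,160:400:4]])
E
```

```text
t 11.98 pos [533.1  28.8  43.4] yang 93.84 F [-0.7 -0.4 -0.1] gap 83.8 0.0
[82, 97, 113, 112, 112, 112, 111, 111, 111, 111, 110, 108, 168, 188, 188, 189, 192, 195, 196, 193, 188, 187, 187, 188, 189]
[215, 216, 218, 254, 254, 254, 254, 254, 254, 254, 254, 254, 254, 254, 192, 189, 190, 191, 191, 191, 192, 192, 193, 193, 193, 194, 194, 195, 195, 196, 197, 196, 196, 197, 198, 199, 199, 199, 200, 201, 201, 201, 202, 202, 202, 203, 204, 204, 205, 205, 205, 205, 206, 205, 206, 183, 106, 107, 210, 45]
```

Emit:
apply_moves(rows=[[[0,0,0.5,0,8.4],[0,0,1,0,8.4],[0,0,2,0,8.4],[0,0,3,0,8.4],[0,0,3,0,8.4]]])

```text
time: 12.45
position: [532.9, 28.5, 140.6]
tool_rot: [-0.0, -0.034, 0.999, -0.0]
contact_force: [0.8, 0.3, 0.3]
finger_gap: 83.7
gripper_force: 0.0
```

Emit:
apply_moves(rows=[[[-1,0,3,0,8.4],[-3,0,3,0,8.4],[-3,0,0,0,8.4],[-2,0,0,0,8.4],[0,0,0,0,8.4]]])

```text
time: 12.87
position: [442.3, 28.9, 201.4]
tool_rot: [0.002, -0.034, 0.999, 0.001]
contact_force: [0.6, 0.6, 0.4]
finger_gap: 83.7
gripper_force: 0.0
```

```bash
python3 - <<'E'
from h import *
s=pose(); c=cam("wrist"); im,K,R,t=c
m=((im.min(2)>170)*255).astype(np.uint8)
C=np.array([543,28.5]);u=np.array([.9976,.0698]);n=np.array([-u[1],u[0]])
def pr(x,y,z):
    P=np.array([*(C+u*x+n*y),z]);q=K@(R@P+t);return (q/q[2])[:2].round(1)
print("expect",{k:pr(*k) for k in((-67,0,38),(-67,55,38),(-67,-55,38),(51,0,60),(-79,0,52),(43,55,38),(43,-55,38))})
g=im.astype(int).mean(2); uu,vv=pr(-67,0,38).astype(int)
print("col",uu,list(zip(range(vv-30,vv+20,2),g[vv-30:vv+20:2,uu].astype(int))))
uu2,v2=pr(0,30,38).astype(int)
for x in(-50,45):
  a=pr(x,0,38).astype(int); r=g[a[1]].astype(int); print(x,a,[(i,r[i]) for i in range(120,440,4)])
E
```

```text
t 12.87 pos [442.3  28.9 201.4] yang 93.9 F [0.6 0.6 0.4] gap 83.7 0.0
expect {(-67, 0, 38): array([269.3, 216.6]), (-67, 55, 38): array([319. , 216.5]), (-67, -55, 38): array([219.5, 216.7]), (51, 0, 60): array([269.7, 319.4]), (-79, 0, 52): array([269. , 210.2]), (43, 55, 38): array([315.2, 301.8]), (43, -55, 38): array([224.7, 302.1])}
col 269 [(186, np.int64(70)), (188, np.int64(71)), (190, np.int64(72)), (192, np.int64(67)), (194, np.int64(41)), (196, np.int64(36)), (198, np.int64(36)), (200, np.int64(37)), (202, np.int64(38)), (204, np.int64(158)), (206, np.int64(188)), (208, np.int64(161)), (210, np.int64(195)), (212, np.int64(194)), (214, np.int64(78)), (216, np.int64(89)), (218, np.int64(245)), (220, np.int64(245)), (222, np.int64(245)), (224, np.int64(245)), (226, np.int64(245)), (228, np.int64(245)), (230, np.int64(245)), (232, np.int64(245)), (234, np.int64(245))]
-50 [269 230] [(120, np.int64(138)), (124, np.int64(132)), (128, np.int64(132)), (132, np.int64(135)), (136, np.int64(132)), (140, np.int64(136)), (144, np.int64(132)), (148, np.int64(133)), (152, np.int64(125))
[... 2575 characters left out ...]
), (308, np.int64(74)), (312, np.int64(74)), (316, np.int64(74)), (320, np.int64(74)), (324, np.int64(24)), (328, np.int64(162)), (332, np.int64(148)), (336, np.int64(133)), (340, np.int64(137)), (344, np.int64(149)), (348, np.int64(128)), (352, np.int64(131)), (356, np.int64(140)), (360, np.int64(132)), (364, np.int64(8)), (368, np.int64(8)), (372, np.int64(8)), (376, np.int64(7)), (380, np.int64(8)), (384, np.int64(7)), (388, np.int64(8)), (392, np.int64(9)), (396, np.int64(12)), (400, np.int64(65)), (404, np.int64(66)), (408, np.int64(66)), (412, np.int64(11)), (416, np.int64(11)), (420, np.int64(12)), (424, np.int64(139)), (428, np.int64(146)), (432, np.int64(129)), (436, np.int64(138))]
```

```bash
python3 - <<'E'
from h import *
pose(); c=cam("wrist"); im,K,R,t=c; g=im.astype(float).mean(2)
for v in(219,225,235,280,288):
    w=np.where(g[v,205:335]>215)[0]+205
    for z in(32,38,46): print(v,z,w[0],w[-1],round(np.linalg.norm(ray(c,w[0]-.5,v,z)-ray(c,w[-1]+.5,v,z)),1),end=" | ")
    print()
E
```

```text
t 12.92 pos [443.3  29.  200.8] yang 93.91 F [ 0.9  0.3 -0.5] gap 84.1 0.0
219 32 221 318 110.4 | 219 38 221 318 108.4 | 219 46 221 318 105.6 | 
225 32 221 318 111.2 | 225 38 221 318 109.1 | 225 46 221 318 106.3 | 
235 32 222 318 111.2 | 235 38 222 318 109.1 | 235 46 222 318 106.3 | 
280 32 224 316 112.1 | 280 38 224 316 110.0 | 280 46 224 316 107.2 | 
288 32 225 315 110.7 | 288 38 225 315 108.6 | 288 46 225 315 105.8 |
```

The plate's width comes out at about 109 mm (true 110) at the front and at the shoulders for z = 38, so the cover is flat and seated. I'll hand in.

```bash
python3 -c "
from bench import *
print(close_job())"
```

```text
the job is handed in; nothing more can be done
None
```

The smaller cover is hooked under the lip and lies flat on the case's ledges, released, by wrist-camera measurement; the larger cover was not touched, and the job was handed in at about 13 s, with no verdict shown.

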